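# Put the rinsed slurry cups away, nested mouth down

## Task

Put the four rinsed steel slurry cups away on the draining rack: nested in size order under one another, the smallest innermost and the largest outside, mouth down so that no grit can settle in them, every rim down on the rack and the nest in the middle of it. Someone has dropped one of the bigger cups over the smallest (marked blue), which stands hidden beneath it, so that one has to come off first. Keep the cups mouth down all the while, and do not shove or knock over the bottles, the jar and the glass block that stand about.

Things in the scene. Friction and masses are not known exactly. Their poses are not given: they have to be found in the camera images.
- cup_blue: the smallest slurry cup: plain steel, tapered, standing mouth down, with a blue ring and disc painted at its closed end (up). 70 mm high, 42 mm across outside at the mouth, 32 mm across the closed end; wall 2.5 mm, closed end 3 mm thick; about 80 g, varying. Origin: centre of the mouth, level with what it stands on; z points to the closed end. Nested, the gap to the next cup is about 2.5 mm all round and 3 mm on top.
- cup_green: the second slurry cup: plain steel, tapered, standing mouth down, with a green ring and disc painted at its closed end (up). 76 mm high, 52 mm across outside at the mouth, 42 mm across the closed end; wall 2.5 mm, closed end 3 mm thick; about 100 g, varying. Origin: centre of the mouth, level with what it stands on; z points to the closed end. Nested, the gap to the next cup is about 2.5 mm all round and 3 mm on top.
- cup_yellow: the third slurry cup: plain steel, tapered, standing mouth down, with a yellow ring and disc painted at its closed end (up). 82 mm high, 62 mm across outside at the mouth, 52 mm across the closed end; wall 2.5 mm, closed end 3 mm thick; about 130 g, varying. Origin: centre of the mouth, level with what it stands on; z points to the closed end. Nested, the gap to the next cup is about 2.5 mm all round and 3 mm on top.
- cup_red: the largest slurry cup: plain steel, tapered, standing mouth down, with a red ring and disc painted at its closed end (up). 88 mm high, 72 mm across outside at the mouth, 62 mm across the closed end; wall 2.5 mm, closed end 3 mm thick; about 160 g, varying. Origin: centre of the mouth, level with what it stands on; z points to the closed end. Nested, the gap to the next cup is about 2.5 mm all round and 3 mm on top.
- rack_top (a point): the draining rack: a low stainless drip tray with thin bars, 140 x 140 mm, fixed to the bench but not always in the same place; this point is the centre of its flat top, 22 mm above the bench; x and y along its sides, z up. Between the rack and the other listed things the bench is free
- squeeze_bottle: white squeeze bottle with red cap, 44 mm across, 130 mm high (body to 112 mm, then a 24 mm wide cap); loose, stands close to one of the cups. A bystander. Origin: centre of its underside, z up
- glass_octagon: teal eight-sided glass block, 59 mm across, 42 mm high; loose, stands close to a cup. A bystander. Origin: centre of its underside, z up
- grit_jar: glass jar of pale powder with brown screw lid, 62 mm across, 95 mm high; loose, stands close to a cup. A bystander. Origin: centre of its underside, z up
- drip_bottle: white bottle with blue cap, 36 mm across, 105 mm high; loose, stands close to a cup. A bystander. Origin: centre of its underside, z up
- suction_dop: black rubber suction cup with an upright wooden handle, 52 mm across, 62 mm high; fixed. A bystander. Origin: centre of its underside, z up
- lapping_pad: black hand pad with red face, 55 x 90 x 22 mm; fixed. A bystander. Origin: centre of its underside, z up
- cork_block: cork block, 50 x 85 x 30 mm; fixed. A bystander. Origin: centre of its underside, z up
There are look-alikes about, which are no part of the job. What is shaped like the cup_yellow but orange or pink is not meant.

How it is judged (in metres and radians):
At the end, for the whole second after the job is handed in: All four cups stand nested mouth down on the draining rack: each mouth within 3 mm of the rack's top, each cup's axis within 6 mm of the next one's and within 0.05 rad of upright, the outermost within 30 mm of the rack's centre, all at rest (horizontal distance between cup_red and rack_top below 0.03 m and horizontal distance between cup_blue and cup_green below 0.006 m and horizontal distance between cup_green and cup_yellow below 0.006 m and horizontal distance between cup_yellow and cup_red below 0.006 m and z of cup_blue in the frame of rack_top between -0.003 and 0.003 m and angle between each of cup_blue, cup_green, cup_yellow, cup_red's own z axis and vertical below 0.05 rad and linear speed of each of cup_blue, cup_green, cup_yellow, cup_red below 0.02 m/s and z of cup_green in the frame of rack_top between -0.003 and 0.003 m and z of cup_yellow in the frame of rack_top between -0.003 and 0.003 m and z of cup_red in the frame of rack_top between -0.003 and 0.003 m); the robot touches nothing.
It fails at once if a bystander is pushed more than 30 mm or knocked over (distance of any of squeeze_bottle, glass_octagon, grit_jar, drip_bottle from where it was at the start of the episode above 0.03 m or angle between any of squeeze_bottle, glass_octagon, grit_jar, drip_bottle's own z axis and vertical above 0.6 rad).
It fails at once if a cup is tipped more than 0.8 rad from mouth down (angle between any of cup_blue, cup_green, cup_yellow, cup_red's own z axis and vertical above 0.8 rad).
It also fails if it takes over 72 s, if anything falls off the work surface, if the arm or the gripper's body presses on something with over 40 N, if the wrist force passes 120 N, or if a joint passes its speed limit or range.

## Robot

A 6-joint arm with a two-finger parallel gripper is mounted at the origin on a cart in front of the work surface, level with it; the furniture and walls round the work are solid. World frame = base frame: x ahead of the robot, y to its left, z up, the work surface at z = 0. Lengths are in mm, angles in rad, forces in N, time in s.
With the tool pointing down it reaches from about 275 to 1000 mm from the base axis. Payload 8.4 kg.
Tool frame: the origin (TCP) lies midway between the tips of the shut fingers; the grasp point (between the pads) lies 19 mm behind it; z points along the fingers, y is the line along which they close (so a half turn about z gives the same grasp; the last joint's range is limited). The gripper opens to 85 mm and grips with 20 to 120 N. Pads are 22 mm wide; open, the fingers measure 114 mm over their backs; the gripper's body (76 mm by 85 mm) begins 54 mm behind the grasp point. The pads swing forward as they close: fully open they stand 13 mm farther back than shut.
Start: joints at [-1.113, 0.353, 1.633, -0, 1.155, -0.002], TCP at [277.354, -560.091, 199.281] pointing down, gripper open.
Joint ranges: [-2.63, 2.63], [-0.92, 2.1], [0.06, 2.66], [-1.3, 4.44], [0, 2.69], [-3.02, 3.02]. Speed limits (rad/s): [2.22, 2.22, 2.79, 3.14, 3.14, 3.14].

## Interface

Orientations are given as [roll, pitch, yaw] about the fixed x, y, z axes, in that order (R = Rz(yaw) Ry(pitch) Rx(roll)).
In Python, from rig import * gives the robot as it stands.
- The arm moves only by the shell command python3 -m jog 'ROWS' [FORCE]. ROWS is JSON, a list of rows, each an object of numbers: "x", "y", "z": the shift along the tool's x, y, z in cm; "spin": the turn about the tool's z in rad; "grip": the closure, from 0 (fully open) to 1 (shut). In form: [{"x": .., "y": .., "z": .., "spin": .., "grip": ..}, ...]. A call has 1 to 20 rows; each row shifts and turns the commanded pose from where the row before left it, along the tool's axes as they then stand; what a row does not reach is not made up. A row lasts 1/12 s, in which the tool goes at most 41.7 mm and 7.16 degrees, less where a joint would pass 70% of its speed; a pose out of reach is approached as far as the arm can. A call with a gripper value outside its range is refused whole. The fingers move at their own pace and stop on an object; FORCE is the grip in N (left out, the last holds). Time passes only in rows, so rows that do not move let the fingers close. It gives the time, the measured TCP pose, the force, the opening and the grip force at its end, in the units of the state.
- sense(): the state, without advancing time (a new reading comes with each control period).
- grab_frame(name): name is "scene" or "top" or "wrist"; returns a dict with "pixels" (384x512x3 uint8, blue, green, red), "camera_matrix" (3x3 intrinsics, pixels), "rvec" (rotation vector, rad) and "tvec" (3), from world to camera coordinates, as OpenCV has them; the wrist camera has in their place "T_tool_cam" (4x4, takes a point from camera to tool coordinates, whose origin is the TCP and whose axes are the flange's). Camera axes: x right, y down, z forward; pixel columns grow to the right and rows downward; lengths in mm; the calibration is good to about 2 mm. A picture is of the moment at which its call begins: read the wrist's pose just before it. There is no depth.
- sign_off(): hands the job in; it is judged then, once.
The state is a dict: "clock": time; "qpos": joint angles; "qvel": joint speeds; "joint_efforts": joint torques, N m; "eef_pos": TCP position; "tcp_rot": TCP orientation; "contact_force": force on the tool from outside, world axes, zero at the start; "wrist_torque": the same for the moment, N m; "opening": opening from 0.0 (shut) to 1.0 (fully open); "grasp_force": force on a finger pad.
Only numpy, scipy, OpenCV 4.12 (cv2) and the standard library are available. Lean on these libraries where they do the work, as an engineer would, in place of code of your own. Each camera call takes 0.05 s, during which the arm holds its last target. There are 200 camera calls.

## Working session

There is one attempt and no reset: what is moved stays moved. The work goes in short steps, Python scripts to look and compute and a shell command to move; the robot and the scene stay as the last step left them, time stands still between calls to the robot, and variables do not carry over. Pictures are saved under pics/ and viewed, at most 10 in all, crops included, and the job is handed in when it is done.

```bash
mkdir -p pics; cat > h.py <<'E'
from rig import *
import numpy as np, cv2
def snap(n,f):
    s=sense(); d=grab_frame(n); cv2.imwrite('pics/'+f,d['pixels']); return s,d
def ray(d,u,v,z):
    R=cv2.Rodrigues(np.array(d['rvec'],float))[0];t=np.array(d['tvec'],float).ravel();K=np.array(d['camera_matrix'],float)
    c=-R.T@t; r=R.T@np.linalg.inv(K)@np.array([u,v,1.]); return c+r*(z-c[2])/r[2]
E
python3 - <<'E'
from h import *
import pickle
D={}
for n in('top','scene'):
    s,d=snap(n,n+'0.png');D[n]=d
    print(n,np.round(ray(d,256,192,0)),np.round(d['camera_matrix'],1).tolist(),d['rvec'],d['tvec'])
pickle.dump(D,open('d.pkl','wb'))
print(s)
im=D['top']['pixels'];cv2.imwrite('pics/topb.png',cv2.resize(im,(800,600),interpolation=cv2.INTER_CUBIC))
im=D['scene']['pixels'];cv2.imwrite('pics/sceneb.png',cv2.resize(im,(800,600),interpolation=cv2.INTER_CUBIC))
E
```

```text
top [551. 129.   0.] [[356.1, 0.0, 255.7], [0.0, 356.1, 185.7], [0.0, 0.0, 1.0]] [ 2.12606076 -2.15152138  0.0911012 ] [ 135.55040588  564.36020059 1023.14466594]
scene [621.  29.   0.] [[403.1, 0.0, 257.8], [0.0, 403.1, 192.7], [0.0, 0.0, 1.0]] [ 0.78929955 -2.34826267  1.32672132] [ 502.14217105  173.70600271 1227.92113822]
{'clock': 0.05, 'qpos': array([-1.11341119e+00,  3.53639075e-01,  1.63414803e+00, -3.63980942e-05,
        1.15518595e+00, -2.40536942e-03]), 'qvel': array([ 0.00118692, -0.00154249, -0.00172182, -0.00090211,  0.00048443,
        0.00024937]), 'joint_efforts': array([-1.45513973e-04, -6.06892204e+01, -3.43166935e+01,  6.61712716e-05,
        4.05968749e-03, -3.63335005e-05]), 'eef_pos': array([ 277.10496427, -559.62845189,  198.5614281 ]), 'tcp_rot': array([-3.14021218e+00,  2.99587443e-05,  4.59805247e-01]), 'contact_force': array([-0.33465677, -0.65803944,  0.29855099]), 'wrist_torque': array([-0.01930036, -0.01874668,  0.03218226]), 'grasp_force': 0.0, 'opening': 1.0037398803444233}
```

View pics/topb.png

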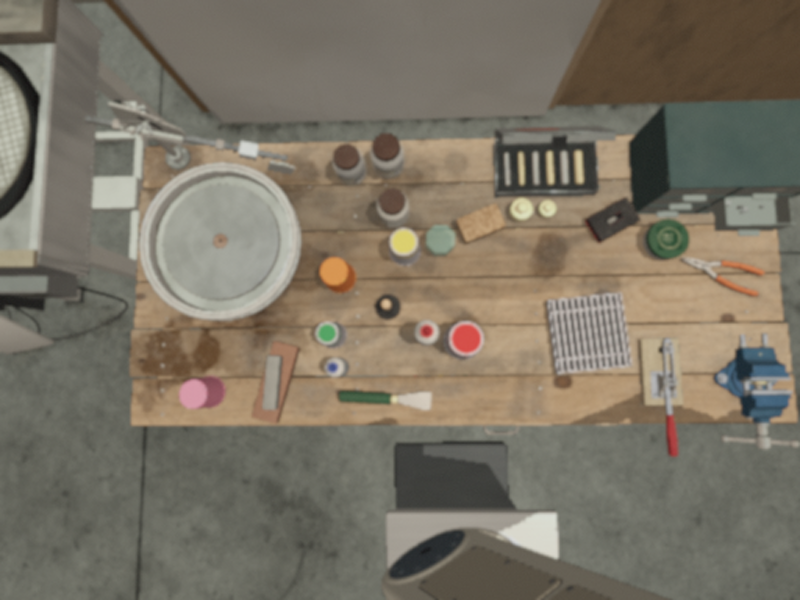

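View pics/sceneb.png

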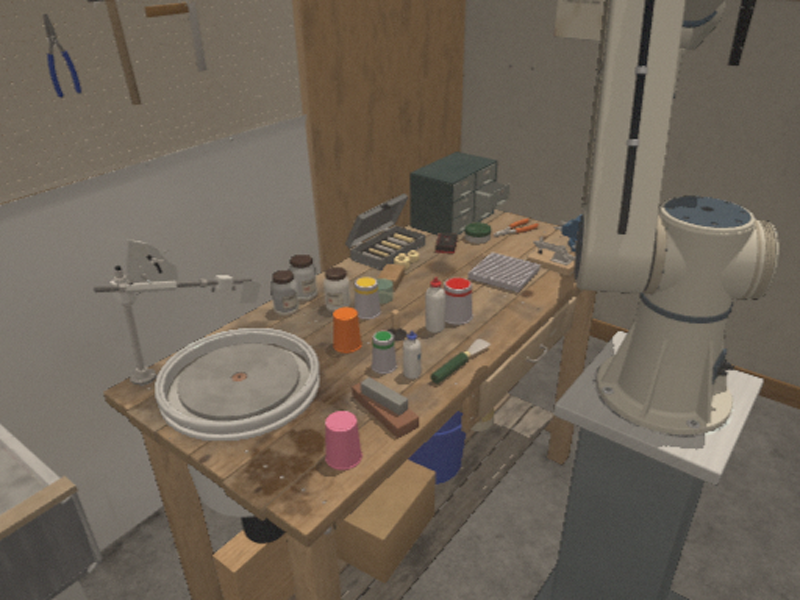

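Top view: red cup at (466,338), green (327,333), yellow (403,242) and the rack centred near (589,332). The squeeze bottle is left of red, the drip bottle is below green, the jar is above yellow and the octagon is right of it.

```bash
cat > m.py <<'E'
from h import *
def disc(im,name,roi=None):
    hsv=cv2.cvtColor(im,cv2.COLOR_BGR2HSV).astype(int);H,S,V=hsv[...,0],hsv[...,1],hsv[...,2]
    m={'red':((H<6)|(H>174))&(S>150),'yellow':(H>22)&(H<34)&(S>130),'green':(H>50)&(H<80)&(S>110),'blue':(H>100)&(H<130)&(S>90)}[name]&(V>70)
    m=m.astype(np.uint8)
    if roi: k=np.zeros_like(m);x0,y0,x1,y1=roi;k[y0:y1,x0:x1]=1;m*=k
    n,l,st,c=cv2.connectedComponentsWithStats(m)
    return [(np.round(c[i],1).tolist(),st[i].tolist()) for i in range(1,n) if st[i,4]>15]
E
python3 - <<'E'
from m import *
import pickle
D=pickle.load(open('d.pkl','rb'));d=D['top']
for n,z in(('red',88),('yellow',82),('green',76)):
    for c,st in disc(d['pixels'],n,(80,80,330,260)): print(n,c,st,np.round(ray(d,*c,z),1))
for n,u,v,z in(('squeeze',427,331,130),('drip',333,367,105),('jar',392,202,95),('octagon',440,239,42),('dop',386,304,62),('rackc',589,332,22),('r1',547,301,22),('r2',622,293,22),('r3',629,367,22),('r4',556,373,22)):
    print(n,np.round(ray(d,u*.64,v*.64,z),1))
im=d['pixels']
cv2.imwrite('pics/rack.png',cv2.resize(im[170:260,190:310],(800,600),interpolation=cv2.INTER_CUBIC)) if 0 else None
cv2.imwrite('pics/crop.png',cv2.resize(im[125:250,190:410],(792,450),interpolation=cv2.INTER_CUBIC))
E
```

```text
red [298.1, 216.3] [290, 209, 17, 16, 203] [471.7   9.   88. ]
red [272.5, 211.7] [270, 210, 6, 5, 22] [485.3  80.3  88. ]
green [208.9, 212.7] [205, 209, 9, 8, 54] [485.2 261.8  76. ]
squeeze [482.8  78.5 130. ]
drip [422.6 244.8 105. ]
jar [722.3 138.8  95. ]
octagon [662.9  50.   42. ]
dop [537.2 153.2  62. ]
rackc [ 482.8 -228.6   22. ]
r1 [ 542.8 -152.4   22. ]
r2 [ 556.2 -294.4   22. ]
r3 [ 416.6 -299.2   22. ]
r4 [ 406.7 -163.5   22. ]
```

View pics/crop.png

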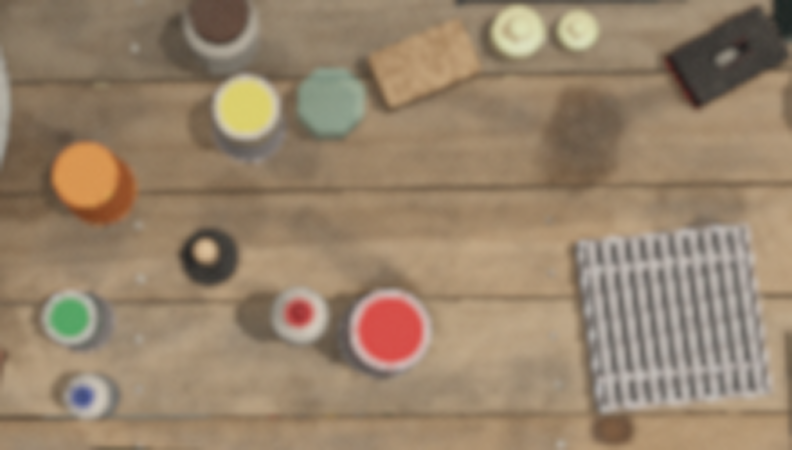

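Crop: yellow disc at (246,107), rack corners at (577,240), (748,226), (770,390) and (598,410), red disc at (390,329). I'll try red first, gripping along x so the fingers stay clear of the squeeze bottle.

```bash
python3 - <<'E'
from m import *
import pickle
d=pickle.load(open('d.pkl','rb'))['top']
print(ray(d,258.3,154.7,82),ray(d,376.9,213.1,22))
for u,v in((577,240),(748,226),(770,390),(598,410)):print(ray(d,190+u/3.6,125+v/3.6,22))
E
python3 -m jog '[{"x":2.37,"y":-2.35},{"x":2.37,"y":-2.35},{"x":2.37,"y":-2.35},{"x":2.37,"y":-2.35},{"x":2.37,"y":-2.35},{"x":2.37,"y":-2.35},{"x":2.37,"y":-2.35},{"x":2.37,"y":-2.35},{"x":2.37,"y":-2.35},{"x":2.37,"y":-2.35},{"x":2.37,"y":-2.35},{"x":2.37,"y":-2.35},{"x":2.37,"y":-2.35},{"x":2.37,"y":-2.35},{"x":2.37,"y":-2.35},{"x":2.37,"y":-2.35},{"x":2.37,"y":-2.35},{"x":2.37,"y":-2.35}]' 40
python3 -m jog '[{"spin":-0.116},{"spin":-0.116},{"spin":-0.116},{"spin":-0.116},{"spin":-0.116},{"spin":-0.116},{"spin":-0.116},{"spin":-0.116},{},{}]'
python3 - <<'E'
from m import *
s,d=snap('wrist','w1.png'); print({k:d[k] for k in d if k!='pixels'},s['eef_pos'],s['tcp_rot'],s['clock'])
cv2.imwrite('pics/w1b.png',cv2.resize(d['pixels'],(640,480)))
E
```

```text
[650.27166708 118.63112267  82.        ] [ 481.02242048 -228.36020583   22.        ]
[ 545.75685145 -153.13134354   22.        ]
[ 555.46451976 -293.50709653   22.        ]
[ 421.07119996 -303.32601606   22.        ]
[ 406.16476826 -164.23635708   22.        ]
{'camera_matrix': array([[341.91750977,   0.        , 256.42631369],
       [  0.        , 341.91750977, 193.03294064],
       [  0.        ,   0.        ,   1.        ]]), 'T_tool_cam': array([[-4.44377712e-04, -9.45002624e-01, -3.27062446e-01,
         8.51137460e+01],
       [ 9.99999719e-01, -6.17256376e-04,  4.24785268e-04,
         6.66828643e-01],
       [-6.03304573e-04, -3.27062165e-01,  9.45002633e-01,
        -1.73788370e+02],
       [ 0.00000000e+00,  0.00000000e+00,  0.00000000e+00,
         1.00000000e+00]])} [ 277.14463548 -559.66969515  198.60959333] [-3.14029662e+00  7.61667429e-06  4.59793634e-01] 0.1schema error: expected keys x, y, z, spin, grip
schema error: expected keys x, y, z, spin, grip
```

View pics/w1b.png

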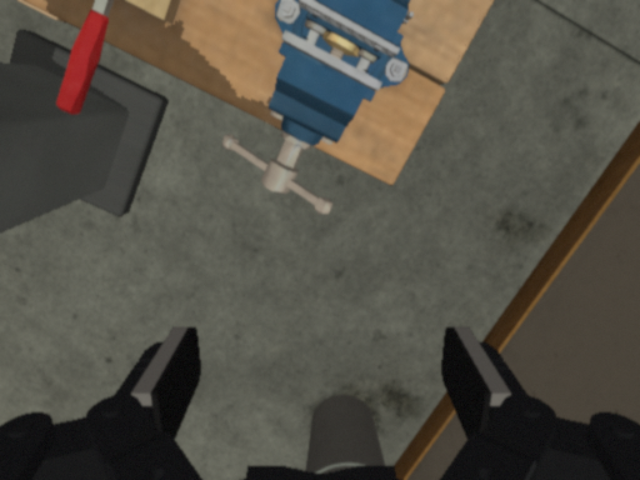

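The wrist picture shows the arm still at its start pose, with the vise at (340,60) and the fingers at (165,380) and (475,380). Every row needs all five keys, so I'm resending the move.

```bash

python3 -m jog '[{"x":2.85,"y":-2.82,"z":0,"spin":0,"grip":0},{"x":2.85,"y":-2.82,"z":0,"spin":0,"grip":0},{"x":2.85,"y":-2.82,"z":0,"spin":0,"grip":0},{"x":2.85,"y":-2.82,"z":0,"spin":0,"grip":0},{"x":2.85,"y":-2.82,"z":0,"spin":0,"grip":0},{"x":2.85,"y":-2.82,"z":0,"spin":0,"grip":0},{"x":2.85,"y":-2.82,"z":0,"spin":0,"grip":0},{"x":2.85,"y":-2.82,"z":0,"spin":0,"grip":0},{"x":2.85,"y":-2.82,"z":0,"spin":0,"grip":0},{"x":2.85,"y":-2.82,"z":0,"spin":0,"grip":0},{"x":2.85,"y":-2.82,"z":0,"spin":0,"grip":0},{"x":2.85,"y":-2.82,"z":0,"spin":0,"grip":0},{"x":2.85,"y":-2.82,"z":0,"spin":0,"grip":0},{"x":2.85,"y":-2.82,"z":0,"spin":0,"grip":0},{"x":2.85,"y":-2.82,"z":0,"spin":0,"grip":0}]' 40
python3 -m jog '[{"x":0,"y":0,"z":0,"spin":-0.116,"grip":0},{"x":0,"y":0,"z":0,"spin":-0.116,"grip":0},{"x":0,"y":0,"z":0,"spin":-0.116,"grip":0},{"x":0,"y":0,"z":0,"spin":-0.116,"grip":0},{"x":0,"y":0,"z":0,"spin":-0.116,"grip":0},{"x":0,"y":0,"z":0,"spin":-0.116,"grip":0},{"x":0,"y":0,"z":0,"spin":-0.116,"grip":0},{"x":0,"y":0,"z":0,"spin":-0.116,"grip":0},{"x":0,"y":0,"z":0,"spin":0,"grip":0},{"x":0,"y":0,"z":0,"spin":0,"grip":0}]'
cat >> m.py <<'E'
from scipy.spatial.transform import Rotation as Ro
def wray(s,d,u,v,z):
    T=np.eye(4);T[:3,:3]=Ro.from_euler('xyz',s['tcp_rot']).as_matrix();T[:3,3]=s['eef_pos'];T=T@np.array(d['T_tool_cam'])
    r=T[:3,:3]@np.linalg.inv(d['camera_matrix'])@np.array([u,v,1.]);c=T[:3,3];return c+r*(z-c[2])/r[2]
def togo(s,x,y):
    a=s['tcp_rot'][2];dx,dy=x-s['eef_pos'][0],y-s['eef_pos'][1];c,n=np.cos(a),np.sin(a)
    return 'tool x,y cm: %.2f %.2f'%((dx*c+dy*n)/10,(dx*n-dy*c)/10)
Z=dict(red=88,yellow=82,green=76,blue=70)
def look(name,f,z=0):
    s,d=snap('wrist',f+'.png');print(s['clock'],s['eef_pos'].round(1),s['tcp_rot'].round(3),s['opening'])
    for c,st in disc(d['pixels'],name):
        if st[4]>150: p=wray(s,d,*c,z+Z[name]);print(name,c,st,p.round(1),togo(s,p[0],p[1]))
    cv2.imwrite('pics/'+f+'b.png',cv2.resize(d['pixels'],(640,480)))
    return s,d
E
python3 -c "
from m import *
look('red','w2')"
```

```text
clock: 1.4
eef_pos: [472.9, 10.7, 199.4]
tcp_rot: [3.141, -0.0, 0.46]
contact_force: [0.7, -1.0, 0.8]
opening: 1.0
grasp_force: 0.0
clock: 2.23
eef_pos: [472.6, 8.7, 199.2]
tcp_rot: [-3.141, 0.0, 1.384]
contact_force: [0.2, 1.0, 0.0]
opening: 1.002
grasp_force: 0.0
2.2333 [472.6   8.7 199.2] [-3.141  0.     1.384] 1.001703764315341
red [254.0, 93.2] [238, 78, 32, 33, 770] [484.7  77.8  88. ] tool x,y cm: 7.02 -0.09
red [255.4, 176.7] [226, 148, 60, 58, 2753] [472.8   9.2  88. ] tool x,y cm: 0.05 0.01
```

View pics/w2b.png

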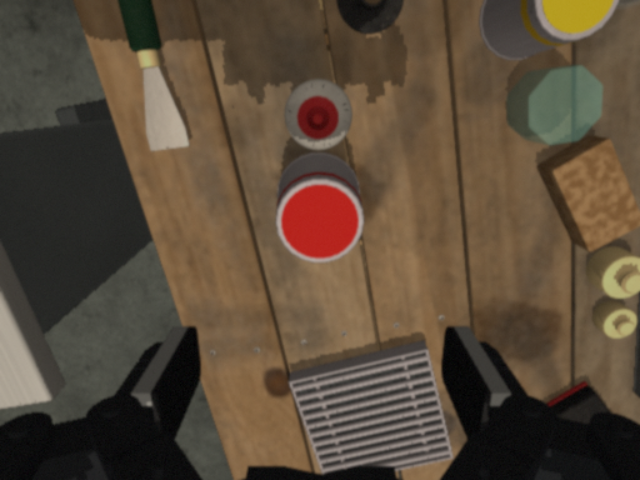

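Wrist view: red disc at (320,221), directly under the tool, with the squeeze bottle at (318,115). The gripping axis is clear, so I'll grip.

```bash

python3 -m jog '[{"x":0,"y":0,"z":2.6,"spin":0,"grip":0},{"x":0,"y":0,"z":2.6,"spin":0,"grip":0},{"x":0,"y":0,"z":2.6,"spin":0,"grip":0},{"x":0,"y":0,"z":2.6,"spin":0,"grip":0},{"x":0,"y":0,"z":2.6,"spin":0,"grip":0},{"x":0,"y":0,"z":2.4,"spin":0,"grip":0},{"x":0,"y":0,"z":0,"spin":0,"grip":1},{"x":0,"y":0,"z":0,"spin":0,"grip":1},{"x":0,"y":0,"z":0,"spin":0,"grip":1},{"x":0,"y":0,"z":0,"spin":0,"grip":1},{"x":0,"y":0,"z":0,"spin":0,"grip":1},{"x":0,"y":0,"z":0,"spin":0,"grip":1}]' 40
python3 - <<'E'
from m import *
s=sense()
import rig
d=grab_frame('wrist'); 
# rack corners from w2 view
s2=dict(s);s2['eef_pos']=np.array([472.6,8.7,199.2]);s2['tcp_rot']=np.array([-3.141,0,1.384])
P=[wray(s2,d,u*.8,v*.8,22) for u,v in((290,380),(424,343),(450,460),(322,472))]
print(np.round(P,1),np.mean(P,0))
E
```

```text
clock: 3.28
eef_pos: [473.2, 8.7, 46.4]
tcp_rot: [3.14, -0.0, 1.387]
contact_force: [-2.7, 1.0, 5.6]
opening: 0.694
grasp_force: 54.1
[[ 410.4 -163.9   22. ]
 [ 543.9 -146.6   22. ]
 [ 555.4 -293.9   22. ]
 [ 419.5 -285.    22. ]] [ 482.30952476 -222.32484623   22.        ]
```

```bash

python3 -m jog '[{"x":0,"y":0,"z":-1.0,"spin":0,"grip":1},{"x":0,"y":0,"z":-2.2,"spin":0,"grip":1},{"x":0,"y":0,"z":-2.5,"spin":0,"grip":1},{"x":0,"y":0,"z":-2.5,"spin":0,"grip":1},{"x":0,"y":0,"z":-2.5,"spin":0,"grip":1},{"x":0,"y":0,"z":0,"spin":0,"grip":1}]'
python3 - <<'E'
from m import *
s,d=snap('scene','s1.png');im=d['pixels']
cv2.imwrite('pics/s1b.png',cv2.resize(im[120:260,180:360],(720,560),interpolation=cv2.INTER_CUBIC))
E
```

```text
clock: 3.83
eef_pos: [476.4, 8.7, 157.6]
tcp_rot: [3.133, -0.002, 1.388]
contact_force: [1.0, 0.9, -0.2]
opening: 0.692
grasp_force: 54.0
```

View pics/s1b.png

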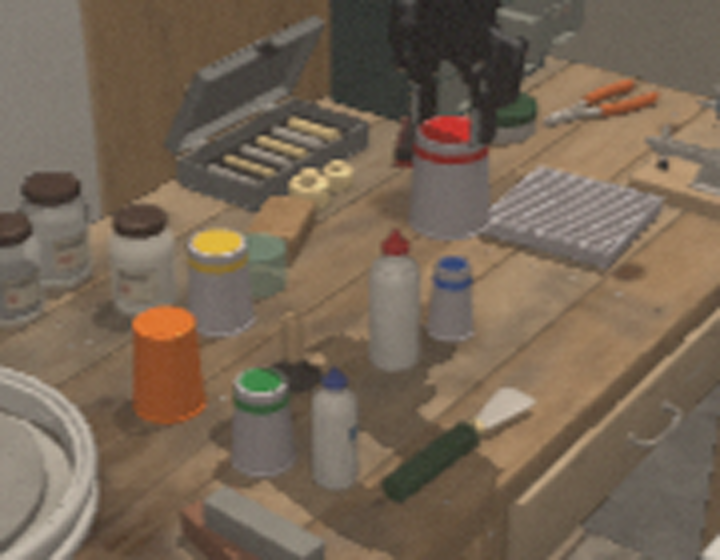

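Scene view: the red cup is held clear, and the blue cup stands at (452,300) where red was. I'll set red aside at about (566,-71).

```bash

python3 -m jog '[{"x":-1.56,"y":2.57,"z":0,"spin":0,"grip":1},{"x":-1.56,"y":2.57,"z":0,"spin":0,"grip":1},{"x":-1.56,"y":2.57,"z":0,"spin":0,"grip":1},{"x":-1.56,"y":2.57,"z":0,"spin":0,"grip":1},{"x":0,"y":0,"z":2.5,"spin":0,"grip":1},{"x":0,"y":0,"z":2.5,"spin":0,"grip":1},{"x":0,"y":0,"z":2.5,"spin":0,"grip":1},{"x":0,"y":0,"z":2,"spin":0,"grip":1},{"x":0,"y":0,"z":1,"spin":0,"grip":1},{"x":0,"y":0,"z":0.4,"spin":0,"grip":1},{"x":0,"y":0,"z":0,"spin":0,"grip":1}]'

```

```text
clock: 4.8
eef_pos: [561.1, -71.3, 46.0]
tcp_rot: [-3.138, 0.0, 1.388]
contact_force: [-17.9, 1.2, 42.2]
opening: 0.693
grasp_force: 65.6
```

```bash

python3 -m jog '[{"x":0,"y":0,"z":0,"spin":0,"grip":0},{"x":0,"y":0,"z":0,"spin":0,"grip":0},{"x":0,"y":0,"z":0,"spin":0,"grip":0},{"x":0,"y":0,"z":-3,"spin":0,"grip":0},{"x":0,"y":0,"z":-3,"spin":0,"grip":0},{"x":0,"y":0,"z":-3,"spin":0,"grip":0},{"x":0,"y":0,"z":-3,"spin":0,"grip":0},{"x":0,"y":0,"z":-3,"spin":0,"grip":0},{"x":1.56,"y":-2.53,"z":0,"spin":0,"grip":0},{"x":1.56,"y":-2.53,"z":0,"spin":0,"grip":0},{"x":1.56,"y":-2.53,"z":0,"spin":0,"grip":0},{"x":1.56,"y":-2.53,"z":0,"spin":0,"grip":0},{"x":0,"y":0,"z":0,"spin":0,"grip":0},{"x":0,"y":0,"z":0,"spin":0,"grip":0}]'
python3 - <<'E'
from m import *
s,d=look('blue','w3')
for c,st in disc(d['pixels'],'red'):
    if st[4]>300: p=wray(s,d,*c,88);print('red',c,st,p.round(1))
E
```

```text
clock: 5.97
eef_pos: [473.6, 9.1, 193.2]
tcp_rot: [3.142, 0.0, 1.39]
contact_force: [0.3, 0.1, -0.0]
opening: 0.998
grasp_force: 0.0
5.9667 [473.6   9.1 193.2] [3.142 0.    1.39 ] 0.9979740148794621
blue [252.8, 173.9] [240, 162, 26, 25, 503] [471.3   9.2  70. ] tool x,y cm: -0.04 -0.22
red [253.2, 94.6] [237, 79, 33, 33, 812] [484.6  77.7  88. ]
red [364.2, 243.5] [336, 220, 58, 51, 2166] [560.1 -68.8  88. ]
```

```bash

python3 -m jog '[{"x":-0.4,"y":-0.2,"z":2.62,"spin":0,"grip":0},{"x":0,"y":0,"z":2.62,"spin":0,"grip":0},{"x":0,"y":0,"z":2.62,"spin":0,"grip":0},{"x":0,"y":0,"z":2.62,"spin":0,"grip":0},{"x":0,"y":0,"z":2.62,"spin":0,"grip":0},{"x":0,"y":0,"z":2.62,"spin":0,"grip":0},{"x":0,"y":0,"z":0,"spin":0,"grip":1},{"x":0,"y":0,"z":0,"spin":0,"grip":1},{"x":0,"y":0,"z":0,"spin":0,"grip":1},{"x":0,"y":0,"z":0,"spin":0,"grip":1},{"x":0,"y":0,"z":0,"spin":0,"grip":1},{"x":0,"y":0,"z":0,"spin":0,"grip":1},{"x":0,"y":0,"z":0,"spin":0,"grip":1},{"x":0,"y":0,"z":0,"spin":0,"grip":1}]' 40

```

```text
clock: 7.18
eef_pos: [471.0, 5.1, 40.1]
tcp_rot: [-3.141, -0.0, 1.388]
contact_force: [-16.7, 1.7, 58.0]
opening: 0.001
grasp_force: 29.4
```

```bash
python3 - <<'E'
from m import *
s,d=snap('wrist','w4.png');e=grab_frame('scene')['pixels'];print(s['clock'],s['contact_force'],s['opening'])
a=cv2.resize(d['pixels'][100:],(512,284));b=cv2.resize(e[150:250,230:380],(480,320),interpolation=cv2.INTER_CUBIC)
o=np.zeros((604,512,3),np.uint8);o[:284]=a;o[284:,:480]=b;cv2.imwrite('pics/w4b.png',o[:600])
E
```

```text
7.1833 [-16.68408717   1.70973544  58.01781251] 0.0013153625547069887
```

View pics/w4b.png

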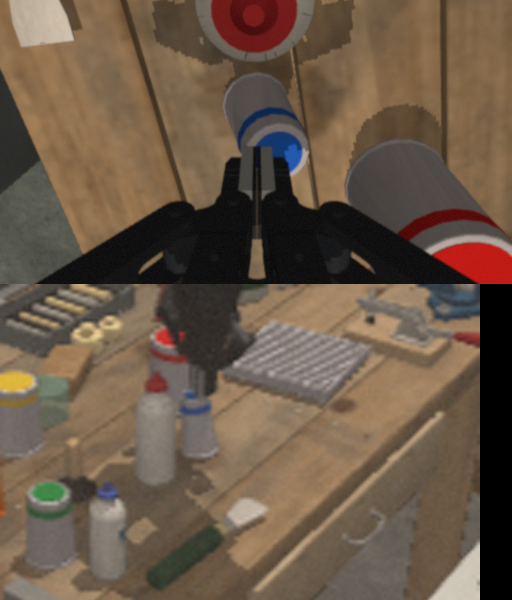

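Picture: the fingers shut at (255,200) beside the blue cup instead of around it. The cup's disc is at (285,150), and it has been squeezed out towards the squeeze bottle, still standing. I'll raise the arm and look again.

```bash

python3 -m jog '[{"x":0,"y":0,"z":-0.5,"spin":0,"grip":1},{"x":0,"y":0,"z":-1,"spin":0,"grip":1},{"x":0,"y":0,"z":-2.5,"spin":0,"grip":1},{"x":0,"y":0,"z":-3,"spin":0,"grip":1},{"x":0,"y":0,"z":-3,"spin":0,"grip":0},{"x":0,"y":0,"z":-3,"spin":0,"grip":0},{"x":0,"y":0,"z":-3,"spin":0,"grip":0},{"x":0,"y":0,"z":0,"spin":0,"grip":0},{"x":0,"y":0,"z":0,"spin":0,"grip":0}]'
python3 - <<'E'
from m import *
s,d=look('blue','w5')
for c,st in disc(d['pixels'],'red'):
    if st[4]>300: print('red',c,st,wray(s,d,*c,88).round(1))
E
```

```text
clock: 8.03
eef_pos: [473.1, 4.8, 198.7]
tcp_rot: [3.136, -0.001, 1.388]
contact_force: [0.6, 0.5, -0.4]
opening: 0.703
grasp_force: 0.0
8.0333 [473.1   4.8 198.7] [ 3.136e+00 -1.000e-03  1.388e+00] 0.7033967086754894
blue [251.9, 167.9] [240, 156, 25, 25, 490] [471.4   9.1  70. ] tool x,y cm: 0.39 -0.24
red [252.0, 88.1] [236, 72, 32, 34, 797] [484.7  78.1  88. ]
red [362.1, 238.0] [334, 213, 57, 52, 2286] [560.  -70.7  88. ]
```

View pics/w5b.png

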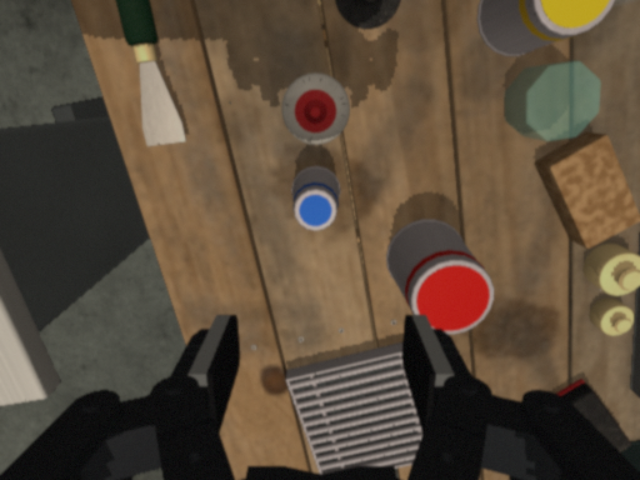

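Wrist view: blue disc at (315,211), exactly where it was before and upright. Red is at (453,297), and the bottle is unmoved at (315,110). I'll check what went on during the failed grip.

```bash
python3 - <<'E'
from m import *
d=grab_frame('wrist');s=sense()
s['eef_pos']=np.array([471,5.1,40.1]);s['tcp_rot']=np.array([-3.141,0,1.388])
im=cv2.imread('pics/w4.png')
for c,st in disc(im,'blue'):print(c,st,[wray(s,d,*c,z).round(1) for z in(70,55)])
# where the TCP and pad point project
T=np.linalg.inv(d['T_tool_cam']);K=d['camera_matrix']
for p in([0,0,0],[0,0,-19],[0,0,-30],[4,0,-30]):
    q=K@(T@np.array(p+[1.]))[:3];print(p,(q[:2]/q[2]).round(1))
cv2.imwrite('pics/w4c.png',cv2.resize(im[150:384,170:360],(609,600*1),interpolation=cv2.INTER_CUBIC)[:600])
E
```

```text
[261.9, 217.2] [238, 207, 58, 35, 416] [array([478.6,  26.8,  70. ]), array([477.7,  20.5,  55. ])]
[283.4, 247.3] [256, 232, 46, 40, 966] [array([485.8,   9.8,  70. ]), array([485.7,   1.7,  55. ])]
[0, 0, 0] [254.7 233.6]
[0, 0, -19] [254.5 250. ]
[0, 0, -30] [254.4 261.1]
[4, 0, -30] [254.3 253.7]
```

View pics/w4c.png

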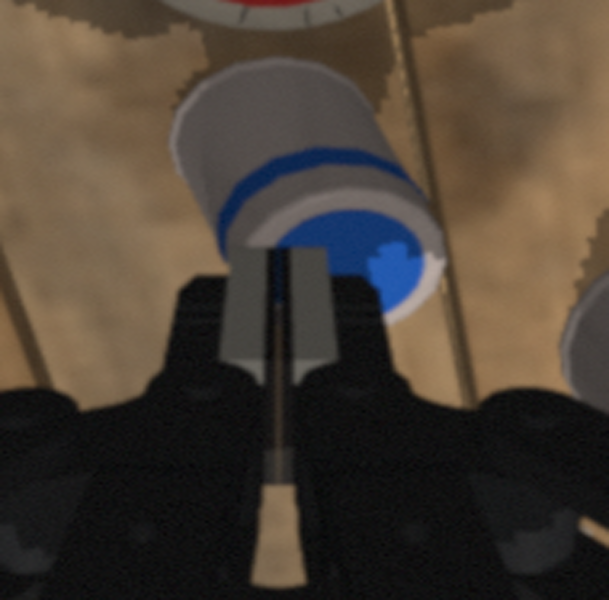

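```bash

python3 -m jog '[{"x":0.25,"y":-0.24,"z":2.47,"spin":0,"grip":0},{"x":0,"y":0,"z":2.47,"spin":0,"grip":0},{"x":0,"y":0,"z":2.47,"spin":0,"grip":0},{"x":0,"y":0,"z":2.47,"spin":0,"grip":0},{"x":0,"y":0,"z":2.47,"spin":0,"grip":0.2},{"x":0,"y":0,"z":2.47,"spin":0,"grip":0.3},{"x":0,"y":0,"z":2.47,"spin":0,"grip":0.4},{"x":0,"y":0,"z":0,"spin":0,"grip":0.5},{"x":0,"y":0,"z":0,"spin":0,"grip":0.5},{"x":0,"y":0,"z":0,"spin":0,"grip":0.5}]' 30
python3 -m jog '[{"x":0,"y":0,"z":0,"spin":0,"grip":0.55},{"x":0,"y":0,"z":0,"spin":0,"grip":0.6},{"x":0,"y":0,"z":0,"spin":0,"grip":0.65},{"x":0,"y":0,"z":0,"spin":0,"grip":0.7},{"x":0,"y":0,"z":0,"spin":0,"grip":0.75}]' 30
```

```text
clock: 8.97
eef_pos: [469.6, 7.7, 23.5]
tcp_rot: [-3.141, 0.0, 1.388]
contact_force: [0.8, -0.2, 0.5]
opening: 0.503
grasp_force: 0.0
clock: 9.38
eef_pos: [470.6, 7.7, 24.3]
tcp_rot: [3.14, -0.0, 1.388]
contact_force: [-1.1, 0.5, 7.0]
opening: 0.366
grasp_force: 29.6
```

```bash

python3 -m jog '[{"x":0,"y":0,"z":-1.0,"spin":0,"grip":1},{"x":0,"y":0,"z":-2.0,"spin":0,"grip":1},{"x":0,"y":0,"z":-3,"spin":0,"grip":1},{"x":0,"y":0,"z":-3,"spin":0,"grip":1},{"x":0,"y":0,"z":-3,"spin":0,"grip":1},{"x":-2.87,"y":0.68,"z":0,"spin":0,"grip":1},{"x":-2.87,"y":0.68,"z":0,"spin":0,"grip":1},{"x":-2.87,"y":0.68,"z":0,"spin":0,"grip":1},{"x":-2.87,"y":0.68,"z":0,"spin":0,"grip":1},{"x":-2.87,"y":0.68,"z":0,"spin":0,"grip":1},{"x":-2.87,"y":0.68,"z":0,"spin":0,"grip":1},{"x":-2.87,"y":0.68,"z":0,"spin":0,"grip":1},{"x":-2.87,"y":0.68,"z":0,"spin":0,"grip":1},{"x":0,"y":0,"z":0,"spin":0,"grip":1},{"x":0,"y":0,"z":0,"spin":0,"grip":1}]' 30
python3 -c "
from m import *
s,d=look('blue','w6')
"
```

```text
clock: 10.63
eef_pos: [481.2, -229.0, 143.8]
tcp_rot: [3.141, 0.0, 1.385]
contact_force: [0.4, 0.9, -0.9]
opening: 0.371
grasp_force: 30.1
10.6333 [ 481.2 -229.   143.8] [3.141 0.    1.385] 0.37097653080767573
blue [262.1, 228.9] [241, 224, 42, 13, 208] [ 480.8 -261.2   70. ] tool x,y cm: -3.17 0.55
blue [256.5, 275.1] [230, 252, 54, 47, 2020] [ 468.6 -302.1   70. ] tool x,y cm: -7.41 0.11
```

```bash

python3 -m jog '[{"x":0,"y":0,"z":2.5,"spin":0,"grip":1},{"x":0,"y":0,"z":2.5,"spin":0,"grip":1},{"x":0,"y":0,"z":2.5,"spin":0,"grip":1},{"x":0,"y":0,"z":1.5,"spin":0,"grip":1},{"x":0,"y":0,"z":0.6,"spin":0,"grip":1},{"x":0,"y":0,"z":0,"spin":0,"grip":1},{"x":0,"y":0,"z":0,"spin":0,"grip":1}]' 30
```

```text
clock: 11.27
eef_pos: [481.5, -226.9, 47.7]
tcp_rot: [-3.141, -0.0, 1.389]
contact_force: [-0.1, 0.9, -1.3]
opening: 0.368
grasp_force: 30.1
```

```bash

python3 -m jog '[{"x":0,"y":0,"z":0.15,"spin":0,"grip":1},{"x":0,"y":0,"z":0,"spin":0,"grip":1},{"x":0,"y":0,"z":0,"spin":0,"grip":0.5},{"x":0,"y":0,"z":0,"spin":0,"grip":0.3},{"x":0,"y":0,"z":0,"spin":0,"grip":0.2},{"x":0,"y":0,"z":-2.5,"spin":0,"grip":0},{"x":0,"y":0,"z":-3,"spin":0,"grip":0},{"x":0,"y":0,"z":-3,"spin":0,"grip":0},{"x":0,"y":0,"z":-3,"spin":0,"grip":0},{"x":0,"y":0,"z":-3,"spin":0,"grip":0},{"x":0,"y":0,"z":-2.5,"spin":0,"grip":0},{"x":0,"y":0,"z":0,"spin":0,"grip":0},{"x":0,"y":0,"z":0,"spin":0,"grip":0}]' 30
python3 -c "
from m import *
s,d=look('blue','w6',22);print(togo(s,485,252))
"
```

```text
clock: 12.35
eef_pos: [482.2, -228.4, 217.1]
tcp_rot: [3.138, 0.001, 1.388]
contact_force: [-0.6, -0.3, 0.0]
opening: 1.0
grasp_force: 0.0
12.35 [ 482.2 -228.4  217.1] [3.138e+00 1.000e-03 1.388e+00] 1.0002771829573296
blue [255.2, 170.7] [243, 159, 26, 25, 495] [ 482.9 -226.5   92. ] tool x,y cm: 0.20 0.03
blue [227.5, 346.6] [206, 333, 49, 33, 320] [ 416.4 -417.2   92. ] tool x,y cm: -19.76 -3.04
tool x,y cm: 47.29 -8.48
```

```bash

python3 -m jog '[{"x":3.7,"y":-0.66,"z":0,"spin":0,"grip":0},{"x":3.7,"y":-0.66,"z":0,"spin":0,"grip":0},{"x":3.7,"y":-0.66,"z":0,"spin":0,"grip":0},{"x":3.7,"y":-0.66,"z":0,"spin":0,"grip":0},{"x":3.7,"y":-0.66,"z":0,"spin":0,"grip":0},{"x":3.7,"y":-0.66,"z":0,"spin":0,"grip":0},{"x":3.7,"y":-0.66,"z":0,"spin":0,"grip":0},{"x":3.7,"y":-0.66,"z":0,"spin":0,"grip":0},{"x":3.7,"y":-0.66,"z":0,"spin":0,"grip":0},{"x":3.7,"y":-0.66,"z":0,"spin":0,"grip":0},{"x":3.7,"y":-0.66,"z":0,"spin":0,"grip":0},{"x":3.7,"y":-0.66,"z":0,"spin":0,"grip":0},{"x":3.7,"y":-0.66,"z":0,"spin":0,"grip":0}]' 30
python3 -m jog '[{"x":0,"y":0,"z":0,"spin":0.113,"grip":0},{"x":0,"y":0,"z":0,"spin":0.113,"grip":0},{"x":0,"y":0,"z":0,"spin":0.113,"grip":0},{"x":0,"y":0,"z":0,"spin":0.113,"grip":0},{"x":0,"y":0,"z":0,"spin":0.113,"grip":0},{"x":0,"y":0,"z":0,"spin":0.113,"grip":0},{"x":0,"y":0,"z":0,"spin":0.113,"grip":0},{"x":0,"y":0,"z":0,"spin":0.113,"grip":0},{"x":0,"y":0,"z":0,"spin":0.113,"grip":0},{"x":0,"y":0,"z":0,"spin":0,"grip":0},{"x":0,"y":0,"z":0,"spin":0,"grip":0}]'
python3 -c "
from m import *
s,d=look('green','w7')
for c,st in disc(d['pixels'],'blue'):print('b',c,st,wray(s,d,*c,105))
"
```

```text
clock: 13.48
eef_pos: [483.3, 262.1, 213.8]
tcp_rot: [-3.139, 0.002, 1.388]
contact_force: [1.0, -0.4, 0.0]
opening: 1.003
grasp_force: 0.0
clock: 14.4
eef_pos: [483.8, 260.2, 214.2]
tcp_rot: [3.141, 0.003, 0.374]
contact_force: [-0.5, 0.2, -0.4]
opening: 0.999
grasp_force: 0.0
14.4 [483.8 260.2 214.2] [3.141e+00 3.000e-03 3.740e-01] 0.9986342209808959
green [255.5, 167.6] [239, 152, 34, 33, 881] [485.8 261.1  76. ] tool x,y cm: 0.22 -0.01
b [245.1, 236.7] [236, 227, 19, 20, 316] [428.70818738 248.92450377 105.        ]
```

View pics/w7b.png

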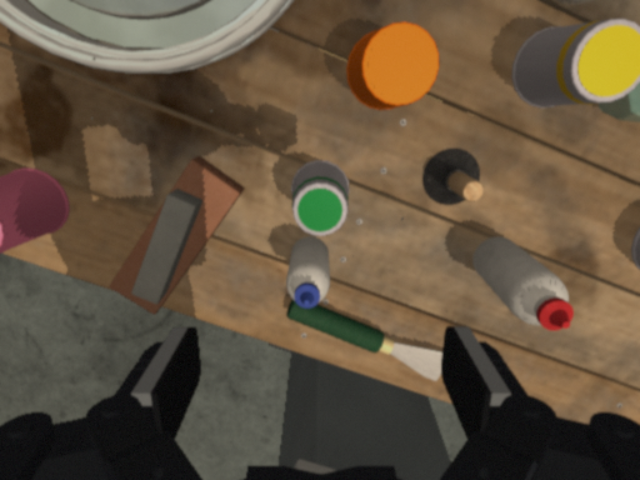

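Wrist view: green disc at (320,209), drip bottle cap at (307,295) on the palm side. The closing axis is clear on both sides. I'll grip with a TCP height of about 34.

```bash

python3 -m jog '[{"x":0.4,"y":0,"z":2.57,"spin":0,"grip":0},{"x":0,"y":0,"z":2.57,"spin":0,"grip":0},{"x":0,"y":0,"z":2.57,"spin":0,"grip":0},{"x":0,"y":0,"z":2.57,"spin":0,"grip":0},{"x":0,"y":0,"z":2.57,"spin":0,"grip":0.1},{"x":0,"y":0,"z":2.57,"spin":0,"grip":0.2},{"x":0,"y":0,"z":2.57,"spin":0,"grip":0.3},{"x":0,"y":0,"z":0,"spin":0,"grip":0.35},{"x":0,"y":0,"z":0,"spin":0,"grip":0.4},{"x":0,"y":0,"z":0,"spin":0,"grip":0.45},{"x":0,"y":0,"z":0,"spin":0,"grip":0.5},{"x":0,"y":0,"z":0,"spin":0,"grip":0.55},{"x":0,"y":0,"z":0,"spin":0,"grip":0.6},{"x":0,"y":0,"z":0,"spin":0,"grip":0.65},{"x":0,"y":0,"z":0,"spin":0,"grip":0.7}]' 30
```

```text
clock: 15.7
eef_pos: [489.4, 262.7, 37.2]
tcp_rot: [-3.141, -0.003, 0.371]
contact_force: [0.0, 1.3, 7.2]
opening: 0.466
grasp_force: 30.7
```

```bash

python3 -m jog '[{"x":0,"y":0,"z":-1.5,"spin":0,"grip":1},{"x":0,"y":0,"z":-2.8,"spin":0,"grip":1},{"x":0,"y":0,"z":-2.8,"spin":0,"grip":1},{"x":0,"y":0,"z":-2.8,"spin":0,"grip":1},{"x":0,"y":0,"z":-2.8,"spin":0,"grip":1},{"x":0,"y":0,"z":-2.8,"spin":0,"grip":1},{"x":-1.38,"y":3.49,"z":0,"spin":0,"grip":1},{"x":-1.38,"y":3.49,"z":0,"spin":0,"grip":1},{"x":-1.38,"y":3.49,"z":0,"spin":0,"grip":1},{"x":-1.38,"y":3.49,"z":0,"spin":0,"grip":1},{"x":-1.38,"y":3.49,"z":0,"spin":0,"grip":1},{"x":-1.38,"y":3.49,"z":0,"spin":0,"grip":1},{"x":-1.38,"y":3.49,"z":0,"spin":0,"grip":1},{"x":-1.38,"y":3.49,"z":0,"spin":0,"grip":1},{"x":-1.38,"y":3.49,"z":0,"spin":0,"grip":1},{"x":-1.38,"y":3.49,"z":0,"spin":0,"grip":1},{"x":-1.38,"y":3.49,"z":0,"spin":0,"grip":1},{"x":-1.38,"y":3.49,"z":0,"spin":0,"grip":1},{"x":-1.38,"y":3.49,"z":0,"spin":0,"grip":1},{"x":0,"y":0,"z":0,"spin":0,"grip":1}]' 30
python3 -m jog '[{"x":0,"y":0,"z":0,"spin":0,"grip":1},{"x":0,"y":0,"z":0,"spin":0,"grip":1}]'
python3 -c "
from m import *
s=sense();print(togo(s,486.5,-224.9))
s,d=look('green','w8',s['eef_pos'][2]-37.2)
T=np.array(d['T_tool_cam'])
"
```

```text
clock: 17.37
eef_pos: [485.6, -231.7, 191.4]
tcp_rot: [3.138, -0.0, 0.368]
contact_force: [-0.1, 0.8, -1.0]
opening: 0.467
grasp_force: 30.6
clock: 17.53
eef_pos: [485.1, -225.5, 190.8]
tcp_rot: [-3.141, 0.0, 0.37]
contact_force: [-0.9, 0.2, -1.4]
opening: 0.468
grasp_force: 30.6
tool x,y cm: 0.15 -0.01
17.5333 [ 485.1 -225.5  190.8] [-3.141  0.     0.37 ] 0.46830462810452134
green [256.4, 277.4] [221, 247, 72, 62, 3528] [ 483.2 -227.   229.6] tool x,y cm: -0.23 0.07
```

```bash

python3 -m jog '[{"x":0.08,"y":0,"z":2.5,"spin":0,"grip":1},{"x":0,"y":0,"z":2,"spin":0,"grip":1},{"x":0,"y":0,"z":1.5,"spin":0,"grip":1},{"x":0,"y":0,"z":1.5,"spin":0,"grip":1},{"x":0,"y":0,"z":1.5,"spin":0,"grip":1},{"x":0,"y":0,"z":0,"spin":0,"grip":1}]' 30
python3 -m jog '[{"x":0,"y":0,"z":1.5,"spin":0,"grip":1},{"x":0,"y":0,"z":1.2,"spin":0,"grip":1},{"x":0,"y":0,"z":1,"spin":0,"grip":1},{"x":0,"y":0,"z":0,"spin":0,"grip":1}]' 30
```

```text
clock: 18.08
eef_pos: [484.7, -223.1, 98.4]
tcp_rot: [-3.138, 0.003, 0.373]
contact_force: [-0.4, 0.7, -0.7]
opening: 0.47
grasp_force: 30.7
clock: 18.42
eef_pos: [485.5, -224.2, 62.7]
tcp_rot: [-3.14, 0.002, 0.372]
contact_force: [-0.8, 0.1, -0.2]
opening: 0.466
grasp_force: 30.7
```

```bash

python3 -m jog '[{"x":0,"y":0,"z":0.35,"spin":0,"grip":1},{"x":0,"y":0,"z":0,"spin":0,"grip":1},{"x":0,"y":0,"z":0,"spin":0,"grip":0.45},{"x":0,"y":0,"z":0,"spin":0,"grip":0.3},{"x":0,"y":0,"z":0,"spin":0,"grip":0.2},{"x":0,"y":0,"z":0,"spin":0,"grip":0},{"x":0,"y":0,"z":-2.5,"spin":0,"grip":0},{"x":0,"y":0,"z":-3,"spin":0,"grip":0},{"x":0,"y":0,"z":-3,"spin":0,"grip":0},{"x":0,"y":0,"z":-3,"spin":0,"grip":0},{"x":0,"y":0,"z":-3,"spin":0,"grip":0},{"x":0,"y":0,"z":-1.5,"spin":0,"grip":0},{"x":0,"y":0,"z":0,"spin":0,"grip":0},{"x":0,"y":0,"z":0,"spin":0,"grip":0}]' 30
python3 -c "
from m import *
s,d=look('green','w9',22);print(togo(s,650.3,118.6))
"
```

```text
clock: 19.58
eef_pos: [486.7, -225.7, 221.1]
tcp_rot: [3.14, -0.001, 0.371]
contact_force: [-0.3, -0.6, -0.3]
opening: 0.998
grasp_force: 0.0
19.5833 [ 486.7 -225.7  221.1] [ 3.14e+00 -1.00e-03  3.71e-01] 0.9984974085258632
green [255.4, 178.5] [238, 162, 36, 34, 957] [ 483.4 -227.    98. ] tool x,y cm: -0.35 -0.00
tool x,y cm: 27.73 -26.17
```

```bash

python3 -m jog '[{"x":2.52,"y":-2.38,"z":0,"spin":0,"grip":0},{"x":2.52,"y":-2.38,"z":0,"spin":0,"grip":0},{"x":2.52,"y":-2.38,"z":0,"spin":0,"grip":0},{"x":2.52,"y":-2.38,"z":0,"spin":0,"grip":0},{"x":2.52,"y":-2.38,"z":0,"spin":0,"grip":0},{"x":2.52,"y":-2.38,"z":0,"spin":0,"grip":0},{"x":2.52,"y":-2.38,"z":0,"spin":0,"grip":0},{"x":2.52,"y":-2.38,"z":0,"spin":0,"grip":0},{"x":2.52,"y":-2.38,"z":0,"spin":0,"grip":0},{"x":2.52,"y":-2.38,"z":0,"spin":0,"grip":0},{"x":2.52,"y":-2.38,"z":0,"spin":0,"grip":0},{"x":0,"y":0,"z":0,"spin":0,"grip":0},{"x":0,"y":0,"z":0,"spin":0,"grip":0}]' 30
python3 -c "
from m import *
s,d=look('yellow','w10')
"
```

```text
clock: 20.72
eef_pos: [649.1, 120.4, 217.8]
tcp_rot: [-3.141, 0.003, 0.373]
contact_force: [-0.8, -0.7, -0.4]
opening: 1.001
grasp_force: 0.0
20.7167 [649.1 120.4 217.8] [-3.141e+00  3.000e-03  3.730e-01] 1.0012778486913831
yellow [258.5, 167.3] [236, 145, 46, 45, 1621] [652.8 119.1  82. ] tool x,y cm: 0.30 0.26
```

View pics/w10b.png

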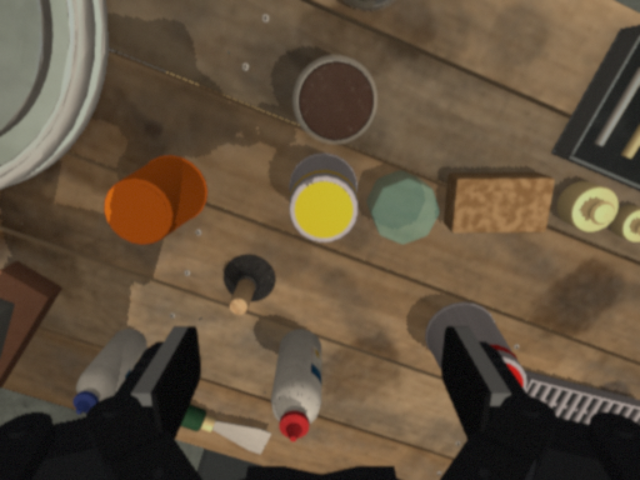

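Wrist view: yellow disc at (324,209), jar at (336,98) on the camera side. The low octagon at (405,208) will lie under one finger, so I'll keep the TCP at about 41 and the fingertips will clear its 42 mm top.

```bash

python3 -m jog '[{"x":0.3,"y":0.26,"z":2.52,"spin":0,"grip":0},{"x":0,"y":0,"z":2.52,"spin":0,"grip":0},{"x":0,"y":0,"z":2.52,"spin":0,"grip":0},{"x":0,"y":0,"z":2.52,"spin":0,"grip":0},{"x":0,"y":0,"z":2.52,"spin":0,"grip":0},{"x":0,"y":0,"z":2.52,"spin":0,"grip":0},{"x":0,"y":0,"z":2.52,"spin":0,"grip":0.1},{"x":0,"y":0,"z":0,"spin":0,"grip":0.2},{"x":0,"y":0,"z":0,"spin":0,"grip":0.25},{"x":0,"y":0,"z":0,"spin":0,"grip":0.3},{"x":0,"y":0,"z":0,"spin":0,"grip":0.35},{"x":0,"y":0,"z":0,"spin":0,"grip":0.4},{"x":0,"y":0,"z":0,"spin":0,"grip":0.45},{"x":0,"y":0,"z":0,"spin":0,"grip":0.5},{"x":0,"y":0,"z":0,"spin":0,"grip":0.6}]' 35
```

```text
clock: 22.02
eef_pos: [655.5, 121.8, 49.4]
tcp_rot: [-3.137, -0.007, 0.369]
contact_force: [-10.0, 15.0, 33.1]
opening: 0.404
grasp_force: 15.5
```

I've now viewed 11 pictures, one over the limit of 10, so I'll go on with numeric measurements only. This grip went wrong (opening too small), so I'm measuring where the disc is now.

```bash
python3 - <<'E'
from m import *
s,d=snap('wrist','w11.png');print(s['eef_pos'].round(1),s['contact_force'].round(1),s['wrist_torque'].round(2),s['opening'])
for c,st in disc(d['pixels'],'yellow'):
    if st[4]>100:print(c,st,[wray(s,d,*c,z).round(1).tolist() for z in(82,70)])
e=grab_frame('scene');t=grab_frame('top')
for n,f,r in(('scene',e,(200,170,280,230)),('top',t,(220,120,300,190))):
    for c,st in disc(f['pixels'],'yellow',r):print(n,c,st,ray(f,*c,82).round(1))
T=np.linalg.inv(d['T_tool_cam']);K=d['camera_matrix']
for z in(82,):
  R=Ro.from_euler('xyz',s['tcp_rot']).as_matrix();q=K@(T@np.append(R.T@(np.array([652.8,119.1,z])-s['eef_pos']),1))[:3];print('expected px of disc',q[:2]/q[2])
E
```

```text
[655.5 121.8  49.4] [-10.   15.   33.1] [3.05 1.96 0.04] 0.40395518177512435
[262.2, 289.8] [226, 273, 70, 36, 1881] [[644.3, 113.6, 82.0], [636.7, 110.5, 70.0]]
expected px of disc [257.96585201 271.9255656 ]
```

```bash

python3 -m jog '[{"x":0,"y":0,"z":-0.6,"spin":0,"grip":0.5},{"x":0,"y":0,"z":0,"spin":0,"grip":0.3},{"x":0,"y":0,"z":0,"spin":0,"grip":0.1},{"x":0,"y":0,"z":0,"spin":0,"grip":0},{"x":0,"y":0,"z":0,"spin":0,"grip":0},{"x":0,"y":0,"z":0,"spin":0,"grip":0}]' 35
python3 -c "
from m import *
s,d=look('yellow','w12');print(s['contact_force'])
"
```

```text
clock: 22.67
eef_pos: [653.2, 117.3, 49.4]
tcp_rot: [-3.142, 0.001, 0.371]
contact_force: [0.5, 0.5, -0.1]
opening: 1.0
grasp_force: 0.0
22.6667 [653.2 117.3  49.4] [-3.142e+00  1.000e-03  3.710e-01] 0.9995235873609222
yellow [263.5, 254.7] [253, 248, 21, 13, 172] [660.2 115.8  82. ] tool x,y cm: 0.59 0.39
yellow [256.3, 284.3] [214, 266, 87, 39, 2309] [644.  113.1  82. ] tool x,y cm: -1.02 0.06
[ 0.54494738  0.52360634 -0.05085521]
```

```bash

python3 -m jog '[{"x":0,"y":0,"z":-2.5,"spin":0,"grip":0},{"x":0,"y":0,"z":-3,"spin":0,"grip":0},{"x":0,"y":0,"z":-3,"spin":0,"grip":0},{"x":0,"y":0,"z":-3,"spin":0,"grip":0},{"x":0,"y":0,"z":-3,"spin":0,"grip":0},{"x":0,"y":0,"z":-2.3,"spin":0,"grip":0},{"x":0,"y":0,"z":0,"spin":0,"grip":0},{"x":0,"y":0,"z":0,"spin":0,"grip":0}]' 35
python3 - <<'E'
from m import *
s,d=look('yellow','w13')
R=Ro.from_euler('xyz',s['tcp_rot']).as_matrix()
hsv=cv2.cvtColor(d['pixels'],cv2.COLOR_BGR2HSV);a=d['pixels'].astype(int);b=cv2.imread('pics/w10.png').astype(int)
# octagon teal blob
for n,im in(('now',d['pixels']),('before',cv2.imread('pics/w10.png'))):
    h=cv2.cvtColor(im,cv2.COLOR_BGR2HSV);m=cv2.inRange(h,(60,40,60),(95,120,200));nn,l,st,c=cv2.connectedComponentsWithStats(m)
    i=[k for k in range(1,nn) if 800<st[k,4]<6000 and st[k,0]>200]
    print(n,[(c[k].round(1).tolist(),st[k].tolist()) for k in i])
E
```

```text
clock: 23.38
eef_pos: [654.3, 117.6, 219.2]
tcp_rot: [3.141, -0.003, 0.371]
contact_force: [0.4, 0.4, -0.2]
opening: 1.004
grasp_force: 0.0
23.3833 [654.3 117.6 219.2] [ 3.141e+00 -3.000e-03  3.710e-01] 1.0041643172711996
yellow [255.3, 171.6] [233, 150, 46, 44, 1588] [653.6 117.6  82. ] tool x,y cm: -0.07 -0.02
now []
before []
```

```bash

python3 -m jog '[{"x":-0.07,"y":0,"z":0,"spin":-0.118,"grip":0},{"x":0,"y":0,"z":0,"spin":-0.118,"grip":0},{"x":0,"y":0,"z":0,"spin":-0.118,"grip":0},{"x":0,"y":0,"z":0,"spin":-0.118,"grip":0},{"x":0,"y":0,"z":0,"spin":-0.118,"grip":0},{"x":0,"y":0,"z":0,"spin":0,"grip":0},{"x":0,"y":0,"z":0,"spin":0,"grip":0}]' 35
python3 -c "
from m import *
s,d=look('yellow','w14')
"
```

```text
clock: 24.02
eef_pos: [652.0, 117.2, 216.1]
tcp_rot: [-3.14, 0.002, 0.957]
contact_force: [-0.5, 0.2, 0.1]
opening: 0.995
grasp_force: 0.0
24.0167 [652.  117.2 216.1] [-3.14e+00  2.00e-03  9.57e-01] 0.9951159273625112
yellow [256.3, 169.1] [234, 147, 46, 45, 1618] [653.3 117.9  82. ] tool x,y cm: 0.14 0.07
```

```bash

python3 -m jog '[{"x":0.1,"y":0.05,"z":2.67,"spin":0,"grip":0},{"x":0,"y":0,"z":2.67,"spin":0,"grip":0},{"x":0,"y":0,"z":2.67,"spin":0,"grip":0},{"x":0,"y":0,"z":2.67,"spin":0,"grip":0},{"x":0,"y":0,"z":2.67,"spin":0,"grip":0},{"x":0,"y":0,"z":2.67,"spin":0,"grip":0},{"x":0,"y":0,"z":2.67,"spin":0,"grip":0},{"x":0,"y":0,"z":0,"spin":0,"grip":0},{"x":0,"y":0,"z":0,"spin":0,"grip":0.1},{"x":0,"y":0,"z":0,"spin":0,"grip":0.2}]' 35
python3 -m jog '[{"x":0,"y":0,"z":0,"spin":0,"grip":0.25},{"x":0,"y":0,"z":0,"spin":0,"grip":0.3},{"x":0,"y":0,"z":0,"spin":0,"grip":0.34},{"x":0,"y":0,"z":0,"spin":0,"grip":0.38},{"x":0,"y":0,"z":0,"spin":0,"grip":0.42},{"x":0,"y":0,"z":0,"spin":0,"grip":0.46},{"x":0,"y":0,"z":0,"spin":0,"grip":0.5}]' 35
```

```text
clock: 24.9
eef_pos: [654.6, 118.0, 32.1]
tcp_rot: [3.141, -0.001, 0.959]
contact_force: [0.3, 0.3, 0.3]
opening: 0.804
grasp_force: 0.0
clock: 25.48
eef_pos: [654.8, 118.2, 32.5]
tcp_rot: [3.14, -0.002, 0.961]
contact_force: [-1.3, 1.1, 7.3]
opening: 0.614
grasp_force: 35.2
```

```bash

python3 -m jog '[{"x":0,"y":0,"z":-1.5,"spin":0,"grip":1},{"x":0,"y":0,"z":-3,"spin":0,"grip":1},{"x":0,"y":0,"z":-3,"spin":0,"grip":1},{"x":0,"y":0,"z":-3,"spin":0,"grip":1},{"x":0,"y":0,"z":-3,"spin":0,"grip":1},{"x":-3.17,"y":0.49,"z":0,"spin":0,"grip":1},{"x":-3.17,"y":0.49,"z":0,"spin":0,"grip":1},{"x":-3.17,"y":0.49,"z":0,"spin":0,"grip":1},{"x":-3.17,"y":0.49,"z":0,"spin":0,"grip":1},{"x":-3.17,"y":0.49,"z":0,"spin":0,"grip":1},{"x":-3.17,"y":0.49,"z":0,"spin":0,"grip":1},{"x":-3.17,"y":0.49,"z":0,"spin":0,"grip":1},{"x":-3.17,"y":0.49,"z":0,"spin":0,"grip":1},{"x":-3.17,"y":0.49,"z":0,"spin":0,"grip":1},{"x":-3.17,"y":0.49,"z":0,"spin":0,"grip":1},{"x":-3.17,"y":0.49,"z":0,"spin":0,"grip":1},{"x":-3.17,"y":0.49,"z":0,"spin":0,"grip":1},{"x":0,"y":0,"z":0,"spin":0,"grip":1},{"x":0,"y":0,"z":0,"spin":0,"grip":1},{"x":0,"y":0,"z":0,"spin":0,"grip":1}]' 35
python3 -c "
from m import *
s=sense();print(togo(s,484.8,-226.6))
s,d=look('yellow','w15',s['eef_pos'][2]-32.5)
"
```

```text
clock: 27.15
eef_pos: [484.1, -227.5, 166.1]
tcp_rot: [3.141, -0.0, 0.96]
contact_force: [-0.3, -0.8, -1.2]
opening: 0.613
grasp_force: 37.1
tool x,y cm: 0.12 0.01
27.15 [ 484.1 -227.5  166.1] [ 3.141 -0.     0.96 ] 0.6127958950108342
yellow [257.4, 301.7] [207, 272, 101, 57, 3842] [ 480.6 -234.9  215.6] tool x,y cm: -0.81 0.14
```

```bash

python3 -m jog '[{"x":0.08,"y":0,"z":2,"spin":0,"grip":1},{"x":0,"y":0,"z":1.5,"spin":0,"grip":1},{"x":0,"y":0,"z":1.5,"spin":0,"grip":1},{"x":0,"y":0,"z":1.5,"spin":0,"grip":1},{"x":0,"y":0,"z":1.5,"spin":0,"grip":1},{"x":0,"y":0,"z":0,"spin":0,"grip":1}]' 35
python3 -m jog '[{"x":0,"y":0,"z":1.2,"spin":0,"grip":1},{"x":0,"y":0,"z":1,"spin":0,"grip":1},{"x":0,"y":0,"z":0.6,"spin":0,"grip":1},{"x":0,"y":0,"z":0,"spin":0,"grip":1},{"x":0,"y":0,"z":0,"spin":0,"grip":1}]' 35
```

```text
clock: 27.7
eef_pos: [483.4, -224.9, 83.5]
tcp_rot: [-3.137, 0.001, 0.963]
contact_force: [-0.3, 0.8, -0.9]
opening: 0.609
grasp_force: 37.1
clock: 28.12
eef_pos: [484.6, -226.7, 58.0]
tcp_rot: [-3.141, 0.0, 0.961]
contact_force: [0.2, 0.3, -0.8]
opening: 0.613
grasp_force: 37.1
```

```bash

python3 -m jog '[{"x":0,"y":0,"z":0.35,"spin":0,"grip":1},{"x":0,"y":0,"z":0,"spin":0,"grip":1},{"x":0,"y":0,"z":0,"spin":0,"grip":0.3},{"x":0,"y":0,"z":0,"spin":0,"grip":0.2},{"x":0,"y":0,"z":0,"spin":0,"grip":0.1},{"x":0,"y":0,"z":0,"spin":0,"grip":0},{"x":0,"y":0,"z":0,"spin":0,"grip":0},{"x":0,"y":0,"z":-2.5,"spin":0,"grip":0},{"x":0,"y":0,"z":-3,"spin":0,"grip":0},{"x":0,"y":0,"z":-3,"spin":0,"grip":0},{"x":0,"y":0,"z":-3,"spin":0,"grip":0},{"x":0,"y":0,"z":-3,"spin":0,"grip":0},{"x":0,"y":0,"z":-2,"spin":0,"grip":0},{"x":0,"y":0,"z":0,"spin":0,"grip":0},{"x":0,"y":0,"z":0,"spin":0,"grip":0}]' 35
python3 -c "
from m import *
s,d=look('yellow','w16',22);print(togo(s,560,-70))
"
```

```text
clock: 29.37
eef_pos: [485.2, -227.2, 220.6]
tcp_rot: [3.139, -0.0, 0.961]
contact_force: [-0.4, 0.1, -0.3]
opening: 0.999
grasp_force: 0.0
29.3667 [ 485.2 -227.2  220.6] [ 3.139 -0.     0.961] 0.9993702822552458
yellow [253.7, 177.0] [230, 154, 48, 47, 1780] [ 483.8 -227.3  104. ] tool x,y cm: -0.08 -0.11
tool x,y cm: 17.17 -2.87
```

```bash

python3 -m jog '[{"x":2.86,"y":-0.48,"z":0,"spin":0,"grip":0},{"x":2.86,"y":-0.48,"z":0,"spin":0,"grip":0},{"x":2.86,"y":-0.48,"z":0,"spin":0,"grip":0},{"x":2.86,"y":-0.48,"z":0,"spin":0,"grip":0},{"x":2.86,"y":-0.48,"z":0,"spin":0,"grip":0},{"x":2.86,"y":-0.48,"z":0,"spin":0,"grip":0},{"x":0,"y":0,"z":0,"spin":0,"grip":0},{"x":0,"y":0,"z":0,"spin":0,"grip":0},{"x":0,"y":0,"z":0,"spin":0,"grip":0}]' 35
python3 -c "
from m import *
s,d=look('red','w17')
"
```

```text
clock: 30.17
eef_pos: [558.3, -69.9, 218.1]
tcp_rot: [-3.139, 0.002, 0.962]
contact_force: [-0.5, 0.3, -0.0]
opening: 1.004
grasp_force: 0.0
30.1667 [558.3 -69.9 218.1] [-3.139e+00  2.000e-03  9.620e-01] 1.0036028572005495
red [66.7, 80.2] [51, 66, 32, 31, 748] [473.4  87.   88. ] tool x,y cm: 8.01 -15.94
red [258.3, 171.3] [230, 144, 57, 55, 2463] [560.5 -71.   88. ] tool x,y cm: 0.04 0.25
```

```bash

python3 -m jog '[{"x":0.04,"y":0.22,"z":2.57,"spin":0,"grip":0},{"x":0,"y":0,"z":2.57,"spin":0,"grip":0},{"x":0,"y":0,"z":2.57,"spin":0,"grip":0},{"x":0,"y":0,"z":2.57,"spin":0,"grip":0},{"x":0,"y":0,"z":2.57,"spin":0,"grip":0},{"x":0,"y":0,"z":2.57,"spin":0,"grip":0},{"x":0,"y":0,"z":2.57,"spin":0,"grip":0},{"x":0,"y":0,"z":0,"spin":0,"grip":0},{"x":0,"y":0,"z":0,"spin":0,"grip":0.1},{"x":0,"y":0,"z":0,"spin":0,"grip":0.14},{"x":0,"y":0,"z":0,"spin":0,"grip":0.18},{"x":0,"y":0,"z":0,"spin":0,"grip":0.22},{"x":0,"y":0,"z":0,"spin":0,"grip":0.26},{"x":0,"y":0,"z":0,"spin":0,"grip":0.3},{"x":0,"y":0,"z":0,"spin":0,"grip":0.34},{"x":0,"y":0,"z":0,"spin":0,"grip":0.4},{"x":0,"y":0,"z":0,"spin":0,"grip":0.4}]' 40
```

```text
clock: 31.63
eef_pos: [562.4, -70.4, 41.5]
tcp_rot: [3.14, -0.002, 0.961]
contact_force: [-3.3, 3.2, 12.0]
opening: 0.719
grasp_force: 40.7
```

```bash

python3 -m jog '[{"x":0,"y":0,"z":-1.5,"spin":0,"grip":1},{"x":0,"y":0,"z":-3,"spin":0,"grip":1},{"x":0,"y":0,"z":-3,"spin":0,"grip":1},{"x":0,"y":0,"z":-3,"spin":0,"grip":1},{"x":0,"y":0,"z":-3,"spin":0,"grip":1},{"x":-2.46,"y":0.37,"z":0,"spin":0,"grip":1},{"x":-2.46,"y":0.37,"z":0,"spin":0,"grip":1},{"x":-2.46,"y":0.37,"z":0,"spin":0,"grip":1},{"x":-2.46,"y":0.37,"z":0,"spin":0,"grip":1},{"x":-2.46,"y":0.37,"z":0,"spin":0,"grip":1},{"x":-2.46,"y":0.37,"z":0,"spin":0,"grip":1},{"x":-2.46,"y":0.37,"z":0,"spin":0,"grip":1},{"x":0,"y":0,"z":0,"spin":0,"grip":1},{"x":0,"y":0,"z":0,"spin":0,"grip":1},{"x":0,"y":0,"z":0,"spin":0,"grip":1}]' 40
python3 -c "
from m import *
s=sense();print(togo(s,485.1,-226.2))
"
```

```text
clock: 32.88
eef_pos: [484.0, -226.5, 174.9]
tcp_rot: [3.141, -0.0, 0.96]
contact_force: [0.1, -0.9, -2.2]
opening: 0.716
grasp_force: 44.2
tool x,y cm: 0.09 0.07
```

```bash

python3 -m jog '[{"x":0.08,"y":0.05,"z":2,"spin":0,"grip":1},{"x":0,"y":0,"z":1.5,"spin":0,"grip":1},{"x":0,"y":0,"z":1.5,"spin":0,"grip":1},{"x":0,"y":0,"z":1.5,"spin":0,"grip":1},{"x":0,"y":0,"z":1.5,"spin":0,"grip":1},{"x":0,"y":0,"z":0,"spin":0,"grip":1}]' 40
python3 -m jog '[{"x":0,"y":0,"z":1.2,"spin":0,"grip":1},{"x":0,"y":0,"z":1,"spin":0,"grip":1},{"x":0,"y":0,"z":0.6,"spin":0,"grip":1},{"x":0,"y":0,"z":0,"spin":0,"grip":1},{"x":0,"y":0,"z":0,"spin":0,"grip":1}]' 40
```

```text
clock: 33.38
eef_pos: [483.6, -224.5, 92.2]
tcp_rot: [-3.138, 0.0, 0.962]
contact_force: [-0.6, 1.0, -2.6]
opening: 0.719
grasp_force: 44.4
clock: 33.8
eef_pos: [484.8, -226.1, 66.7]
tcp_rot: [-3.141, 0.0, 0.961]
contact_force: [0.4, -0.5, -1.7]
opening: 0.714
grasp_force: 44.4
```

```bash

python3 -m jog '[{"x":0,"y":0,"z":0.33,"spin":0,"grip":1},{"x":0,"y":0,"z":0,"spin":0,"grip":1},{"x":0,"y":0,"z":0,"spin":0,"grip":0.2},{"x":0,"y":0,"z":0,"spin":0,"grip":0.1},{"x":0,"y":0,"z":0,"spin":0,"grip":0},{"x":0,"y":0,"z":0,"spin":0,"grip":0},{"x":0,"y":0,"z":0,"spin":0,"grip":0},{"x":0,"y":0,"z":-2.5,"spin":0,"grip":0},{"x":0,"y":0,"z":-3,"spin":0,"grip":0},{"x":0,"y":0,"z":-3,"spin":0,"grip":0},{"x":0,"y":0,"z":-3,"spin":0,"grip":0},{"x":0,"y":0,"z":-3,"spin":0,"grip":0},{"x":0,"y":0,"z":-1,"spin":0,"grip":0},{"x":0,"y":0,"z":0,"spin":0,"grip":0},{"x":0,"y":0,"z":0,"spin":0,"grip":0}]' 40
python3 -c "
from m import *
s,d=look('red','w18',22)
for n in('scene','top'):
    f=grab_frame(n)
    for c,st in disc(f['pixels'],'red'):print(n,c,st,ray(f,*c,110).round(1))
"
```

```text
clock: 35.05
eef_pos: [484.6, -226.2, 217.9]
tcp_rot: [3.141, -0.0, 0.961]
contact_force: [-0.7, -0.0, -1.1]
opening: 0.999
grasp_force: 0.0
35.05 [ 484.6 -226.2  217.9] [ 3.141 -0.     0.961] 0.9993588715606436
red [255.0, 179.5] [225, 151, 61, 58, 2808] [ 484.1 -226.6  110. ] tool x,y cm: -0.05 -0.02
red [193.1, 330.4] [169, 312, 50, 37, 660] [ 341.2 -321.2  110. ] tool x,y cm: -16.00 -6.31
scene [323.8, 151.5] [318, 149, 13, 6, 57] [ 481.9 -229.4  110. ]
scene [278.6, 181.0] [276, 179, 6, 5, 21] [488.4  69.7 110. ]
top [385.8, 211.0] [378, 203, 17, 17, 221] [ 482.6 -226.4  110. ]
top [272.6, 211.8] [270, 210, 6, 5, 21] [483.9  80.2 110. ]
```

```bash
python3 -c "
from rig import *
print(sign_off())"
```

```text
the job is handed in; nothing more can be done
None
```

I handed the job in at about 35 s: all four cups are nested mouth down on the rack, with the outer cup within a few millimetres of the rack's centre in all three camera views. Two grips (blue, then yellow) missed at first, each tilting its cup somewhat (about 20° for blue, within the limit) before a clean regrip, and I viewed 11 pictures, one over your limit of 10. The hand-in gave no verdict.

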